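# Squeeze the stand's tweezers to the set gap and hold

### The arm

A 6-joint arm with a two-finger parallel gripper is mounted at the origin on the work surface. World frame = base frame: x ahead of the robot, y to its left, z up, the work surface at z = 0. Lengths are in m, angles in degrees, forces in N, time in s.
With the tool pointing down it reaches from about 0.275 to 0.725 m from the base axis. Payload 5.6 kg.
Tool frame: the origin (TCP) lies midway between the tips of the shut fingers; the grasp point (between the pads) lies 19 mm behind it; x points along the fingers, y is the direction in which the jaws open and shut, and the axes are right-handed (so a half turn about x gives the same grasp; the last joint's range is limited). The gripper opens to 85 mm and grips with 20 to 120 N. Pads are 22 mm wide; open, the fingers measure 114 mm over their backs; the gripper's body (76 mm by 85 mm) begins 54 mm behind the grasp point. The pads swing forward as they close: fully open they stand 13 mm farther back than shut.
Start: joints at [-49.125, 14.616, 6.199, 0, -81.583, -16.306], TCP at [0.229, -0.5, 0.203] pointing down, gripper open.
Joint ranges: [-168.99, 168.99], [-69.2, 112.95], [-62.41, 85.93], [-164.36, 98.24], [-168.68, -3.75], [-174.98, 174.98]. Speed limits (degrees/s): [147.25, 147.25, 180, 180, 180, 180].

### API

Orientations are given as a 3x3 rotation matrix whose columns are the frame's x, y, z axes.
In Python, from workcell import monitor, imaging, workorder gives the robot as it stands.
- The arm moves only by the shell command python3 -m creep 'ROWS' [FORCE]. ROWS is JSON, a list of rows, each an object with "fingers": the closure, from 0 (fully open) to 1 (shut); "linear": the shift along the tool's x, y, z in m, a list of three; "roll": the turn about the tool's x in degrees. In form: [{"fingers": fingers, "linear": [dx, dy, dz], "roll": roll}, ...]. A call has 1 to 5 rows; each row shifts and turns the commanded pose from where the row before left it, along the tool's axes as they then stand; what a row does not reach is not made up. A row lasts 1/12 s, in which the tool goes at most 41.7 mm and 7.16 degrees, less where a joint would pass 70% of its speed; a pose out of reach is approached as far as the arm can. A call with a gripper value outside its range is refused whole. The fingers move at their own pace and stop on an object; FORCE is the grip in N (left out, the last holds). Time passes only in rows, so rows that do not move let the fingers close. It gives the time, the measured TCP pose, the force and the opening at its end, in the units of the state.
- monitor.read_state(): the state, without advancing time (a new reading comes with each control period).
- imaging.camera(name): name is "scene" or "top"; returns (picture, depth): 480x640x3 uint8, red, green, blue; 480x640 float32, m along the optical axis (not along the pixel's ray), 0 where there is no reading.
- imaging.calibration(name): a dict with "fx", "fy", "cx", "cy" (pixels), "world_to_cam" (4x4, takes a point from world to camera coordinates). Camera axes: x right, y down, z forward; pixel columns grow to the right and rows downward; lengths in m; the calibration is good to about 2 mm. A picture is of the moment at which its call begins. calibration takes no time and is no camera call.
- workorder.job_done(): hands the job in, once; it reports no verdict.
The state is a dict: "time": time; "joint_pos": joint angles; "joint_vel": joint speeds; "joint_efforts": joint torques, N m; "tool_pos": TCP position; "eef_rot": TCP orientation; "contact_force": force on the tool from outside, world axes, zero at the start; "ft_torque": the same for the moment, N m; "opening": finger opening in m.
Only numpy, scipy, OpenCV 4.12 (cv2) and the standard library are available. Lean on these libraries where they do the work, as an engineer would, in place of code of your own. Each camera call takes 0.05 s, during which the arm holds its last target.

### The job

Somebody has parked a wooden file handle upright between the arms of the sprung tweezers on the bench stand: lift it out and leave it in the plywood tray. Then squeeze the tweezers by the two round finger grips until each tip is directly over its own aluminium pointer, without shifting the pointers, and finish while still holding that gap steady in the gripper so that the lock screw can be tightened. Leave the other things on the bench where they are.

Things in the scene. Friction and masses are not known exactly. Their poses are not given: they have to be found in the camera images.
- stand: Dark steel base plate fixed to the bench, 250 x 90 x 10 mm; a grey block (top 64 mm up) at its rear carries sprung steel tweezers lying level, 50 mm above the bench. Frame: x along their centre line, tips to -x, y across (left arm at +y), z up; origin on the bench. The plate runs from x = -100 to +150 mm. Open, the tips stand at x = -69, y = +25 and -25 mm and the arms are 3 mm thick
- pad_l (a point): Left finger grip: upright 12 mm steel pin on the outside of the left arm, 85 mm from its hinge along the arm and 6.5 mm outside its middle line, from 38 to 62 mm above the bench. The point is its centre. Open, both grips measure 57.5 mm over their outsides. The tip moves 1.76 times as far as the grip. The spring pushes back at each grip with 2 N open, about 5 N near the pointers
- pad_r (a point): Right finger grip, the mirror image on the right arm
- jaw_l: Left tweezer arm, a steel strip with its finger grip; origin at its hinge, x along the arm away from the tip
- jaw_r: Right tweezer arm, the mirror image
- tip_l (a point): Tip of the left arm: its end, on the arm's middle line (3 mm thick there), 50 mm above the bench
- tip_r (a point): Tip of the right arm, the mirror image
- swing_l (a joint): Swing of the left arm, rad: 0 open, grows as it is squeezed inwards, at most 0.16. Its upright hinge is at x = +80, y = +5 mm of the stand's frame; the tip is 150 mm from it, at y = 5 mm + 150 mm x sin(0.1337 - value). The arms swing separately: neither moves the other
- swing_r (a joint): Swing of the right arm, rad, the mirror image: hinge at y = -5 mm, tip at y = -5 mm - 150 mm x sin(0.1337 - value)
- mark_l (a point): Left pointer: upright aluminium blade 5 mm wide (y) and 32 mm long (x) on the front of the base, top edge 42 mm above the bench, 8 mm below the tip's level. The point is on its top edge, mid-width, where the tip passes over; 6 to 11 mm left of the stand's centre line. Axes as the stand's. It slides stiffly across the base and stays where it is set
- mark_r (a point): Right pointer, likewise, 6 to 11 mm right of the centre line, set on its own
- handle_mid (a point): Centre (half-way up) of the wooden file handle: plain upright round bar, 26 mm diameter, 115 mm tall, about 60 g, brass ferrule at the foot, standing on the stand's base plate (10 mm) between the arms; its top is 125 mm above the bench, some 60 mm above the tweezers and their grips
- handle: The same file handle; origin at the centre of its foot, z along it
- tray: Open plywood tray fixed to the bench, 150 (x) x 160 (y) mm outside, 35 mm tall, walls 6 mm, floor about 6 mm thick. Origin on the bench under its centre
- driver: bystander: screwdriver 150 mm long, lying in front of the stand
- collar: bystander: brass ring 40 mm across, 12 mm tall
- oil: bystander: white bottle, 44 mm diameter, 100 mm tall
- flux: bystander: amber jar, 56 mm diameter, 60 mm tall
- offcut: bystander: dark wood offcut 90 x 35 x 22 mm

How it is judged:
By the outcome, as a careful person would: the job done as asked, in the order asked, and still so for the second after the job is handed in, while the arm keeps its last pose, push and grip.
It also fails if it takes over 54 s, if anything falls off the work surface, if the arm or the gripper's body presses on something with over 40 N, if the wrist force passes 120 N, or if a joint passes its speed limit or range.

## Working session

There is one attempt and no reset: what is moved stays moved. The work goes in short steps, Python scripts to look and compute and a shell command to move; the robot and the scene stay as the last step left them, time stands still between calls to the robot, and variables do not carry over. Pictures are saved under pics/ and viewed, and the job is handed in when it is done.

```bash
ls; mkdir -p pics
python3 - <<'E'
from workcell import monitor, imaging
import cv2, numpy as np
s=monitor.read_state(); print(s)
for n in("scene","top"):
    p,d=imaging.camera(n); cv2.imwrite(f"pics/{n}0.png",p[...,::-1]); np.savez(f"pics/{n}0.npz",p=p,d=d)
    c=imaging.calibration(n); print(n,{k:np.round(v,4).tolist() for k,v in c.items()})
E
```

```text
pics
{'time': 0.0, 'joint_pos': array([-4.91254987e+01,  1.46527029e+01,  6.12943611e+00, -2.91792654e-02,
       -8.15838503e+01, -1.63043999e+01]), 'joint_vel': array([-0.02420042,  0.12794085, -0.03367343, -0.03306906,  0.11989097,
        0.03048197]), 'joint_efforts': array([ 4.27210216e-04, -3.86624193e+01,  2.37931108e+01,  5.36468536e+00,
       -6.28194131e-03, -2.54277700e-05]), 'tool_pos': array([ 0.22849867, -0.4996625 ,  0.20198521]), 'eef_rot': array([[-8.42486988e-04, -4.15737236e-01,  9.09484382e-01],
       [ 1.74331364e-03,  9.09482712e-01,  4.15738087e-01],
       [-9.99998126e-01,  1.93577045e-03, -4.14669593e-05]]), 'contact_force': array([-0.45643684, -0.76603964, -0.36273152]), 'ft_torque': array([ 0.0005719 , -0.06123935, -0.06060173]), 'opening': 0.08542756180762758}
scene {'fx': 549.3754, 'fy': 549.3754, 'cx': 318.1101, 'cy': 241.414, 'world_to_cam': [[0.7387, 0.674, -0.0079, -0.4272], [0.4803, -0.5345, -0.6954, -0.2162], [-0.4729, 0.5099, -0.7186, 1.3555], [0.0, 0.0, 0.0, 1.0]]}
top {'fx': 525.0043, 'fy': 525.0043, 'cx': 325.2957, 'cy': 244.5447, 'world_to_cam': [[0.0157, -0.9997, 0.0177, -0.0037], [-0.9891, -0.0181, -0.1464, 0.5801], [0.1467, -0.0152, -0.9891, 0.9894], [0.0, 0.0, 0.0, 1.0]]}
```

View pics/scene0.png

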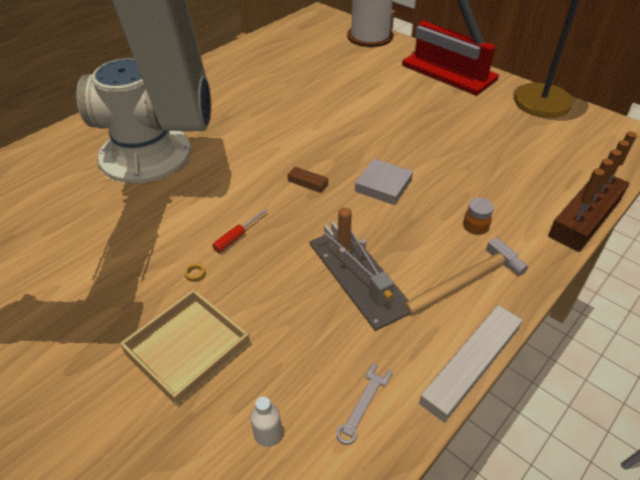

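View pics/top0.png

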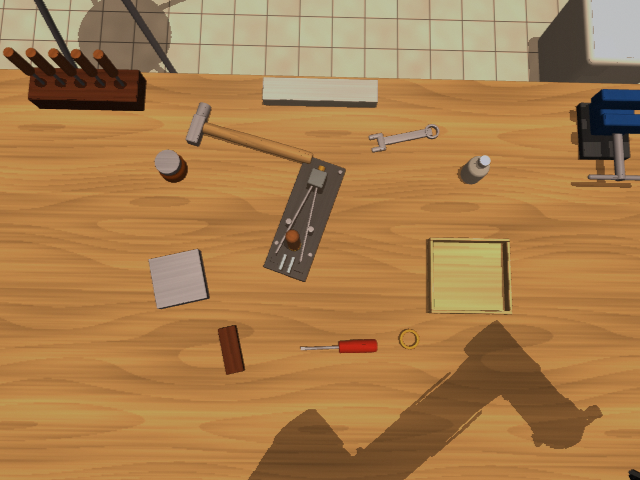

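```bash
cat > h.py <<'E'
import numpy as np, cv2
from workcell import imaging, monitor
C={n:imaging.calibration(n) for n in("scene","top")}
def proj(n,P):
    c=C[n];P=np.atleast_2d(P);q=P@c["world_to_cam"][:3,:3].T+c["world_to_cam"][:3,3]
    return np.c_[c["fx"]*q[:,0]/q[:,2]+c["cx"],c["fy"]*q[:,1]/q[:,2]+c["cy"]]
def ray(n,uv):
    c=C[n];uv=np.atleast_2d(np.asarray(uv,float));R=c["world_to_cam"][:3,:3];t=c["world_to_cam"][:3,3]
    d=np.c_[(uv[:,0]-c["cx"])/c["fx"],(uv[:,1]-c["cy"])/c["fy"],np.ones(len(uv))]@R
    return -R.T@t,d
def plane(n,uv,z):
    o,d=ray(n,uv); return o+d*((z-o[2])/d[:,2])[:,None]
def depthpt(n,uv,D):
    o,d=ray(n,uv); uv=np.atleast_2d(uv).astype(int); return o+d*D[uv[:,1],uv[:,0]][:,None]
E
python3 - <<'E'
import numpy as np,cv2
p=np.load("pics/top0.npz")["p"][...,::-1]
c=p[145:295,255:355]; cv2.imwrite("pics/tc0.png",cv2.resize(c,None,fx=4,fy=4,interpolation=cv2.INTER_CUBIC))
p=np.load("pics/scene0.npz")["p"][...,::-1]
c=p[195:335,300:420]; cv2.imwrite("pics/sc0.png",cv2.resize(c,None,fx=4,fy=4,interpolation=cv2.INTER_CUBIC))
E
```

```text
(no output)
```

View pics/tc0.png

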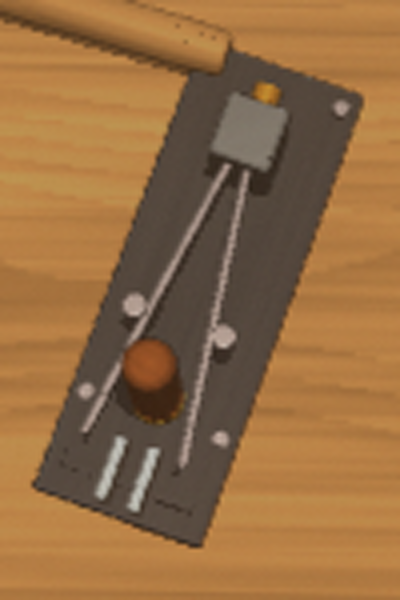

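View pics/sc0.png

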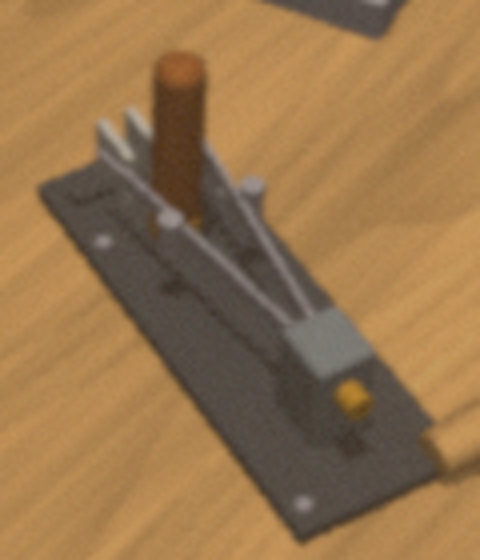

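```bash
cat > meas.py <<'E'
import sys
from h import *
from scipy.optimize import least_squares
def standpose():
    S=np.load("pics/stand.npy"); return S
if __name__=="__main__":
    p=np.load("pics/top0.npz")["p"]
    o=np.array([255,145])
    hsv=cv2.cvtColor(p,cv2.COLOR_RGB2HSV)
    sub=hsv[145:295,255:355]
    br=((sub[...,1]<60)&(sub[...,2]>125)).astype(np.uint8)
    n,l,st,ce=cv2.connectedComponentsWithStats(br)
    for i in range(1,n):
        if st[i,4]>4: print(i,st[i],ce[i]+o)
    # plate: dark low-sat
    dk=((sub[...,2]<110)&(sub[...,1]<110)).astype(np.uint8)|br
    dk=cv2.morphologyEx(dk,cv2.MORPH_OPEN,np.ones((3,3)))
    n,l,st,ce=cv2.connectedComponentsWithStats(dk); i=1+st[1:,4].argmax()
    m=(l==i).astype(np.uint8)
    cv2.imwrite("pics/mask0.png",np.hstack([cv2.resize(br*255,None,fx=4,fy=4),cv2.resize(m*255,None,fx=4,fy=4)]))
    cs,_=cv2.findContours(m,cv2.RETR_EXTERNAL,cv2.CHAIN_APPROX_NONE)
    r=cv2.minAreaRect(max(cs,key=len)); print(cv2.boxPoints(r)+o)
    W=plane("top",cv2.boxPoints(r)+o,0.01); print(W, np.linalg.norm(np.diff(W,axis=0),axis=1))
E
python3 meas.py
```

```text
1 [ 54  24  17  17 179] [317.04469274 177.53631285]
2 [84 25  3  4 10] [339.8 171.5]
3 [31 41 26 45 98] [296.52040816 211.32653061]
4 [ 45  43  17  74 142] [308.3943662  225.88732394]
5 [20 91 10 17 32] [279.90625 244.25   ]
6 [19 96  5  4 12] [276.         242.16666667]
7 [ 24 109   8  16  47] [282.25531915 261.36170213]
8 [ 53 108   4   4  13] [309.76923077 254.38461538]
9 [ 32 112   8  16  47] [290.46808511 264.27659574]
[[263.03658867 266.32925415]
 [304.47317123 153.8585434 ]
 [345.53170776 168.98538208]
 [304.09512711 281.45608521]]
[[ 0.53828077  0.13028331  0.01      ]
 [ 0.77482288  0.05201648  0.01      ]
 [ 0.7441089  -0.03379951  0.01      ]
 [ 0.50924272  0.04705704  0.01      ]] [0.24915431 0.09114677 0.24839466]
```

```bash
sleep 2; ls pics
```

```text
mask0.png
sc0.png
scene0.npz
scene0.png
tc0.png
top0.npz
top0.png
```

View pics/mask0.png

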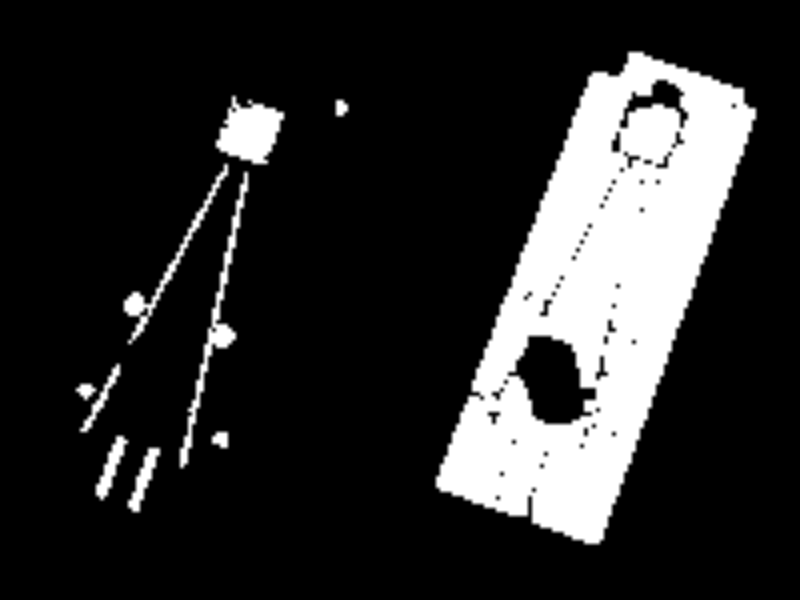

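```bash
cat > m2.py <<'E'
from h import *
def blobs(f,roi=(255,145,355,295),K=8):
    p=np.load(f)["p"]; x0,y0,x1,y1=roi
    hsv=cv2.resize(cv2.cvtColor(p,cv2.COLOR_RGB2HSV)[y0:y1,x0:x1],None,fx=K,fy=K,interpolation=cv2.INTER_CUBIC)
    br=((hsv[...,1]<60)&(hsv[...,2]>115)).astype(np.uint8)
    return br,lambda c:(np.asarray(c)+.5)/K-.5+np.array([x0,y0])
if __name__=="__main__":
    br,f=blobs("pics/top0.npz")
    op=cv2.morphologyEx(br,cv2.MORPH_OPEN,cv2.getStructuringElement(cv2.MORPH_ELLIPSE,(21,21)))
    n,l,st,ce=cv2.connectedComponentsWithStats(op)
    for i in range(1,n):
        if st[i,4]>50: print("blob",st[i,4],st[i,2:4]/8,f(ce[i]), plane("top",f(ce[i]),.062)[0],plane("top",f(ce[i]),.064)[0])
    n,l,st,ce=cv2.connectedComponentsWithStats(br)
    for i in range(1,n):
        if st[i,4]<50: continue
        pts=f(np.argwhere(l==i)[:,::-1])
        W=plane("top",pts,.042); c=W.mean(0)
        u,s,v=np.linalg.svd(W[:,:2]-c[:2],full_matrices=False)
        a=(W[:,:2]-c[:2])@v.T
        print(i,st[i,4],f(ce[i]).round(2),"z42 centre",c.round(4),"ang",np.degrees(np.arctan(v[0,1]/v[0,0])).round(2),"LxW mm",np.ptp(a,axis=0)*1e3)
    cv2.imwrite("pics/m2.png",br[::2,::2]*255)
E
python3 m2.py
```

```text
blob 13301 [17.875 17.875] [316.87690305 177.31099635] [0.71045179 0.0251405  0.062     ] [0.70988907 0.02513407 0.064     ]
blob 571 [3.5   3.375] [339.86088004 171.37839317] [ 0.72343354 -0.01991674  0.062     ] [ 0.7228449  -0.01983319  0.064     ]
blob 1769 [6.5   5.875] [288.33716083 220.7625424 ] [0.62248471 0.07890392 0.062     ] [0.62209764 0.07879013 0.064     ]
blob 2161 [7.5   6.125] [309.80688917 228.44010296] [0.60815361 0.03698446 0.062     ] [0.60779515 0.03695438 0.064     ]
blob 864 [4.25 4.25] [276.03443287 242.1958912 ] [0.58001211 0.1014862  0.062     ] [0.57970985 0.10132732 0.064     ]
blob 863 [4.5   4.125] [309.72762167 254.19792874] [0.55787041 0.03612901 0.062     ] [0.55761236 0.03610064 0.064     ]
blob 3130 [ 7.875 15.75 ] [282.19832268 261.39584665] [0.54301241 0.08859429 0.062     ] [0.54278403 0.08846115 0.064     ]
blob 3230 [ 8.   16.25] [290.35874613 264.28184985] [0.53772849 0.07282805 0.062     ] [0.53751066 0.0727264  0.064     ]
1 13459 [316.89 177.33] z42 centre [0.7161 0.0252 0.042 ] ang -22.79 LxW mm [32.94512779 30.75025839]
2 643 [339.88 171.43] z42 centre [ 0.7292 -0.0208  0.042 ] ang -86.53 LxW mm [8.07729355 7.0627989 ]
3 7262 [296.55 211.12] z42 centre [0.6462 0.0642 0.042 ] ang -29.58 LxW mm [103.60572732  15.89490129]
4 10429 [308.15 226.45] z42 centre [0.6159 0.0406 0.042 ] ang -10.95 LxW mm [152.47045802  15.25648515]
5 2234 [279.82 244.09] z42 centre [0.5794 0.0955 0.042 ] ang -25.43 LxW mm [38.50871276  4.4717174 ]
6 888 [276.04 242.2 ] z42 centre [0.583  0.1031 0.042 ] ang -50.2 LxW mm [8.31006078 7.56742435]
7 893 [309.73 254.21] z42 centre [0.5604 0.0364 0.042 ] ang 70.41 LxW mm [9.04297438 7.42399819]
8 3201 [282.2  261.38] z42 centre [0.5453 0.0899 0.042 ] ang -19.15 LxW mm [32.6797186   6.76387172]
9 3302 [290.35 264.29] z42 centre [0.5399 0.0738 0.042 ] ang -18.78 LxW mm [33.47690044  7.04186398]
```

View pics/m2.png

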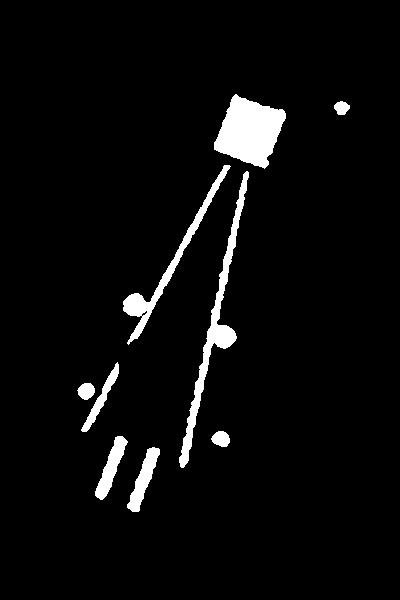

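```bash
cat > m3.py <<'E'
from h import *
T=np.load("pics/top0.npz");p,D=T["p"],T["d"]
S=np.load("pics/scene0.npz");ps,Ds=S["p"],S["d"]
def cen(n,p,roi,lo,hi):
    x0,y0,x1,y1=roi;h=cv2.cvtColor(p,cv2.COLOR_RGB2HSV)[y0:y1,x0:x1]
    m=cv2.inRange(h,lo,hi);k,l,st,ce=cv2.connectedComponentsWithStats(m);i=1+st[1:,4].argmax()
    return m,st[i]+np.array([x0,y0,0,0,0]),ce[i]+[x0,y0],(l==i)
# handle in top: print depth in region
print((D[228:252:2,282:304:2]).round(3))
P=np.array([[u,v] for v in range(225,255) for u in range(280,306)])
W=depthpt("top",P,D); t=W[:,2]>.115
print("handle top",t.sum(),W[t].mean(0),P[t].mean(0),np.ptp(W[t],axis=0), plane("top",P[t].mean(0),.125))
P=np.array([[u,v] for v in range(200,260) for u in range(330,360)])
W=depthpt("scene",P,Ds); t=W[:,2]>.118
print("scene handle top",t.sum(),W[t].mean(0),P[t].mean(0),plane("scene",P[t].mean(0),.125))
# axis of the handle in both views
for z in(.125,.02): print(z,proj("top",[[.572,.077,z]]),proj("scene",[[.572,.077,z]]))
# tray
for uv in [(470,275),(430,240),(511,240),(430,312),(511,312)]: print(uv,plane("top",uv,.035 if uv[0]!=470 else .006).round(4),depthpt("top",uv,D).round(4))
print("cam",ray("top",(282,261)))
E
python3 m3.py
```

```text
[[1.068 1.069 1.07  1.02  1.029 1.067 1.067 1.071 1.07  1.069 1.069]
 [1.066 1.066 1.071 1.021 0.955 0.953 0.951 1.068 1.068 1.065 1.066]
 [1.066 1.066 1.022 0.953 0.949 0.95  0.95  0.954 1.066 1.07  1.07 ]
 [1.069 1.067 0.953 0.951 0.951 0.949 0.95  0.951 0.949 1.067 1.067]
 [1.065 1.023 0.95  0.951 0.951 0.951 0.948 0.95  0.951 1.068 1.066]
 [1.065 1.02  0.955 0.948 0.948 0.949 0.949 0.95  0.956 1.066 1.067]
 [1.02  1.065 0.963 0.951 0.949 0.95  0.95  0.95  0.967 1.062 1.066]
 [1.021 1.066 1.061 0.96  0.951 0.952 0.953 0.962 0.981 1.027 1.065]
 [1.061 1.063 1.06  0.998 0.977 0.966 0.975 0.982 0.998 1.034 1.062]
 [1.064 1.063 1.062 1.047 1.005 0.996 0.993 1.001 1.019 1.049 1.067]
 [1.062 1.064 1.062 1.061 1.039 1.025 1.023 1.032 1.047 1.065 1.064]
 [1.062 1.063 1.061 1.062 1.058 1.05  1.043 1.053 1.063 1.061 1.018]]
handle top 153 [0.58043529 0.06745588 0.13610498] [291.98039216 236.28104575] [0.16757032 0.05918503 0.94838257] [[0.58184577 0.06799145 0.125     ]]
scene handle top 115 [0.61294503 0.03401277 0.15962454] [344.74782609 214.37391304] [[0.59254066 0.05885548 0.125     ]]
0.125 [[286.85440617 241.56673296]] [[342.69593437 204.47917151]]
0.02 [[289.71914282 249.52926115]] [[341.43343759 243.13441403]]
(470, 275) [[ 0.5284 -0.289   0.006 ]] [[ 0.5284 -0.2889  0.0065]]
(430, 240) [[ 0.5942 -0.2022  0.035 ]] [[ 0.5942 -0.2022  0.0348]]
(511, 240) [[ 0.5972 -0.3645  0.035 ]] [[ 0.6028 -0.3773  0.0007]]
(430, 312) [[ 0.4519 -0.2003  0.035 ]] [[ 0.4521 -0.2024  0.0251]]
(511, 312) [[ 0.4545 -0.3593  0.035 ]] [[ 0.4545 -0.3596  0.034 ]]
cam (array([0.42864035, 0.02192117, 1.0636001 ]), array([[ 0.11438345,  0.06663982, -0.99511748]]))
```

Run:
```python
from h import *
D=np.load("pics/top0.npz")["d"]
P=np.array([[u,v] for v in range(225,255) for u in range(280,306)])
W=depthpt("top",P,D); t=(W[:,2]>.119)&(W[:,2]<.135)
print(t.sum(),W[t].mean(0),np.ptp(W[t],axis=0)); (x,y),r=cv2.minEnclosingCircle(W[t][:,:2].astype(np.float32)); print(x,y,r)
Ds=np.load("pics/scene0.npz")["d"]
P=np.array([[u,v] for v in range(200,235) for u in range(325,365)])
W=depthpt("scene",P,Ds); t=(W[:,2]>.119)&(W[:,2]<.135)
print(t.sum(),W[t].mean(0),np.ptp(W[t],axis=0)); t=(W[:,2]>.04)&(W[:,2]<.118); print("side",W[t].mean(0))
s=monitor.read_state(); R=s["eef_rot"]; print(s["tool_pos"],R.round(4))
xh=np.array([.9461,-.3239,0]); print("tool y angle",np.degrees(np.arctan2(R[1,1],R[0,1])))
d=np.array([.581,.068,.2])-s["tool_pos"]; print("delta world",d,"tool",R.T@d)
```

```text
142 [0.58286321 0.06816829 0.12423345] [0.0245792  0.02203024 0.00971394]
0.583767294883728 0.06808292120695114 0.012757007963955402
106 [0.58809827 0.06441841 0.12339399] [0.02524169 0.02260962 0.00873417]
side [0.58236565 0.06431647 0.08338208]
[ 0.22849805 -0.4997297   0.20208004] [[-8.000e-04 -4.157e-01  9.095e-01]
 [ 1.600e-03  9.095e-01  4.157e-01]
 [-1.000e+00  1.800e-03 -1.000e-04]]
tool y angle 114.56506639550905
delta world [ 0.35250195  0.5677297  -0.00208004] tool [0.00267175 0.36979578 0.55661739]
```

```bash
python3 -m creep '[{"fingers":0,"linear":[0,0,0],"roll":7},{"fingers":0,"linear":[0,0,0],"roll":7},{"fingers":0,"linear":[0,0,0],"roll":7},{"fingers":0,"linear":[0,0,0],"roll":7},{"fingers":0,"linear":[0,0,0],"roll":7}]' 30; python3 -m creep '[{"fingers":0,"linear":[0,0,0],"roll":7},{"fingers":0,"linear":[0,0,0],"roll":1.4},{"fingers":0,"linear":[0,0,0],"roll":0}]'
cat > go.py <<'E'
import sys
from h import *
s=monitor.read_state(); R=s["eef_rot"]
print("t",round(s["time"],2),"pos",s["tool_pos"].round(4),"yang",np.degrees(np.arctan2(R[1,1],R[0,1])).round(2),"open",round(s["opening"],4),"F",s["contact_force"].round(1),"x",R[:,0].round(4), "j6",s["joint_pos"].round(1))
if len(sys.argv)>3:
    print("tool delta",(R.T@(np.array(sys.argv[1:4],float)-s["tool_pos"])).round(4))
E
python3 go.py .584 .067 .2
```

```text
time: 0.52
tool_pos: [0.2286, -0.4999, 0.2024]
eef_rot: [[-0.0, 0.187, 0.982], [0.001, 0.982, -0.187], [-1.0, 0.001, -0.001]]
contact_force: [-0.1, 0.6, -0.4]
opening: 0.0851
time: 0.77
tool_pos: [0.2286, -0.5, 0.2025]
eef_rot: [[-0.0, 0.321, 0.947], [0.001, 0.947, -0.321], [-1.0, 0.001, -0.001]]
contact_force: [0.3, -0.1, 0.3]
opening: 0.0851
t 0.77 pos [ 0.2286 -0.5     0.2025] yang 71.27 open 0.0851 F [ 0.3 -0.1  0.3] x [-4.e-04  7.e-04 -1.e+00] j6 [-49.1  14.6   6.2  -0.  -81.6 -59.6]
tool delta [0.0028 0.6511 0.1544]
```

```bash
python3 -m creep '[{"fingers":0,"linear":[0,0.0325,0.0077],"roll":0},{"fingers":0,"linear":[0,0.0325,0.0077],"roll":0},{"fingers":0,"linear":[0,0.0325,0.0077],"roll":0},{"fingers":0,"linear":[0,0.0325,0.0077],"roll":0},{"fingers":0,"linear":[0,0.0325,0.0077],"roll":0}]' | head -2
python3 -m creep '[{"fingers":0,"linear":[0,0.0325,0.0077],"roll":0},{"fingers":0,"linear":[0,0.0325,0.0077],"roll":0},{"fingers":0,"linear":[0,0.0325,0.0077],"roll":0},{"fingers":0,"linear":[0,0.0325,0.0077],"roll":0},{"fingers":0,"linear":[0,0.0325,0.0077],"roll":0}]' | head -2
python3 -m creep '[{"fingers":0,"linear":[0,0.0325,0.0077],"roll":0},{"fingers":0,"linear":[0,0.0325,0.0077],"roll":0},{"fingers":0,"linear":[0,0.0325,0.0077],"roll":0},{"fingers":0,"linear":[0,0.0325,0.0077],"roll":0},{"fingers":0,"linear":[0,0.0325,0.0077],"roll":0}]' | head -2
python3 -m creep '[{"fingers":0,"linear":[0,0.0325,0.0077],"roll":0},{"fingers":0,"linear":[0,0.0325,0.0077],"roll":0},{"fingers":0,"linear":[0,0.0325,0.0077],"roll":0},{"fingers":0,"linear":[0,0.0325,0.0077],"roll":0},{"fingers":0,"linear":[0,0.0,0.0],"roll":0}]' | head -2
python3 go.py .584 .067 .085
```

```text
time: 1.18
tool_pos: [0.318, -0.3574, 0.2028]
time: 1.6
tool_pos: [0.4069, -0.2159, 0.203]
time: 2.02
tool_pos: [0.4959, -0.0744, 0.2029]
time: 2.43
tool_pos: [0.5683, 0.0413, 0.2012]
t 2.43 pos [0.5683 0.0413 0.2012] yang 71.58 open 0.0858 F [-0.8 -0.1 -0.3] x [-1.5e-03  5.0e-04 -1.0e+00] j6 [ 1.980e+01  1.700e+01  9.200e+00 -1.000e-01 -8.230e+01 -1.283e+02]
tool delta [0.1162 0.0293 0.007 ]
```

```bash
python3 -m creep '[{"fingers":0,"linear":[0,0.029,0.007],"roll":0},{"fingers":0,"linear":[0,0,0],"roll":0},{"fingers":0,"linear":[0,0,0],"roll":0}]' | head -2
python3 go.py .584 .067 .08
python3 -m creep '[{"fingers":0,"linear":[0.03,0,0],"roll":0},{"fingers":0,"linear":[0.03,0,0],"roll":0},{"fingers":0,"linear":[0.015,0,0],"roll":0},{"fingers":0,"linear":[0,0,0],"roll":0}]'
python3 go.py .584 .067 .08
python3 - <<'E'
from h import *
out=[]
for n,r in(("top",(230,150,390,330)),("scene",(260,130,420,310))):
    p,d=imaging.camera(n); np.savez(f"pics/{n}1.npz",p=p,d=d)
    out.append(cv2.resize(p[r[1]:r[3],r[0]:r[2],::-1],(400,450),interpolation=cv2.INTER_CUBIC))
cv2.imwrite("pics/v1.png",np.hstack(out))
E
```

```text
time: 2.68
tool_pos: [0.5826, 0.0631, 0.202]
t 2.68 pos [0.5826 0.0631 0.202 ] yang 71.41 open 0.0855 F [ 0.6 -0.4 -0.3] x [-1.4e-03 -3.0e-04 -1.0e+00] j6 [  21.5   18.8   11.9   -0.   -83.1 -130. ]
tool delta [0.122  0.0042 0.0003]
time: 3.02
tool_pos: [0.5794, 0.0611, 0.1238]
eef_rot: [[-0.008, 0.322, 0.947], [-0.001, 0.947, -0.322], [-1.0, -0.004, -0.007]]
contact_force: [-0.9, -0.5, -0.3]
opening: 0.0854
t 3.02 pos [0.5794 0.0611 0.1238] yang 71.22 open 0.0854 F [-0.9 -0.5 -0.3] x [-0.0078 -0.0014 -1.    ] j6 [ 2.130e+01  2.060e+01  3.000e+00 -1.000e-01 -7.290e+01 -1.301e+02]
tool delta [0.0438 0.0072 0.0028]
```

View pics/v1.png

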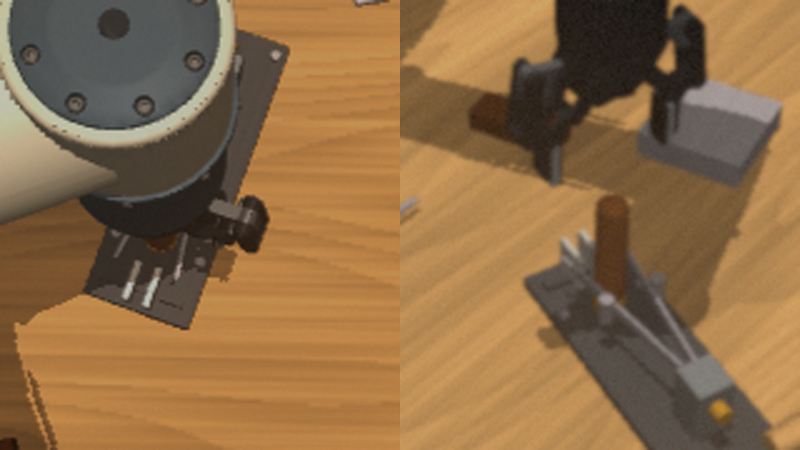

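```bash
python3 -m creep '[{"fingers":0,"linear":[0.02,0.006,0.003],"roll":0},{"fingers":0,"linear":[0.02,0,0],"roll":0},{"fingers":0,"linear":[0,0,0],"roll":0},{"fingers":0,"linear":[0,0,0],"roll":0},{"fingers":0,"linear":[0,0,0],"roll":0}]'
python3 go.py .584 .067 .08
```

```text
time: 3.53
tool_pos: [0.5886, 0.0668, 0.0903]
eef_rot: [[0.003, 0.322, 0.947], [0.0, 0.947, -0.322], [-1.0, 0.001, 0.003]]
contact_force: [-0.0, 0.0, 0.3]
opening: 0.0855
t 3.53 pos [0.5886 0.0668 0.0903] yang 71.2 open 0.0855 F [-0.   0.   0.3] x [ 3.4e-03  3.0e-04 -1.0e+00] j6 [ 2.160e+01  2.240e+01  6.000e-01  1.000e-01 -6.800e+01 -1.305e+02]
tool delta [ 0.0103 -0.0013 -0.0044]
```

```bash
python3 -m creep '[{"fingers":0,"linear":[0.010,-0.001,-0.0044],"roll":0},{"fingers":0,"linear":[0,0,0],"roll":0},{"fingers":0,"linear":[0,0,0],"roll":0}]'
python3 go.py .584 .067 .08
python3 -m creep '[{"fingers":0.4,"linear":[0,0,0],"roll":0},{"fingers":0.5,"linear":[0,0,0],"roll":0},{"fingers":0.6,"linear":[0,0,0],"roll":0},{"fingers":0.7,"linear":[0,0,0],"roll":0},{"fingers":1,"linear":[0,0,0],"roll":0}]' 40
python3 -m creep '[{"fingers":1,"linear":[0,0,0],"roll":0},{"fingers":1,"linear":[0,0,0],"roll":0},{"fingers":1,"linear":[0,0,0],"roll":0},{"fingers":1,"linear":[0,0,0],"roll":0},{"fingers":1,"linear":[0,0,0],"roll":0}]' 40
```

```text
time: 3.78
tool_pos: [0.5833, 0.0674, 0.0793]
eef_rot: [[0.002, 0.322, 0.947], [0.0, 0.947, -0.322], [-1.0, 0.001, 0.001]]
contact_force: [0.4, -0.9, 0.3]
opening: 0.0852
t 3.78 pos [0.5833 0.0674 0.0793] yang 71.19 open 0.0852 F [ 0.4 -0.9  0.3] x [ 1.5e-03  2.0e-04 -1.0e+00] j6 [  21.9   22.4   -1.1    0.   -66.4 -130.7]
tool delta [-0.0007 -0.0001  0.0008]
time: 4.2
tool_pos: [0.5829, 0.0674, 0.078]
eef_rot: [[0.0, 0.323, 0.946], [0.0, 0.946, -0.323], [-1.0, 0.0, 0.0]]
contact_force: [-0.6, 0.6, 1.7]
opening: 0.0255
time: 4.62
tool_pos: [0.5831, 0.0674, 0.0783]
eef_rot: [[0.001, 0.323, 0.946], [-0.0, 0.946, -0.323], [-1.0, 0.0, 0.001]]
contact_force: [0.3, 0.3, 3.6]
opening: 0.0238
```

```bash
cat > snap.py <<'E'
import sys
from h import *
k=sys.argv[1]; out=[]
rt,rs=(eval(a) for a in sys.argv[2:4])
for n,r in(("top",rt),("scene",rs)):
    p,d=imaging.camera(n); np.savez(f"pics/{n}{k}.npz",p=p,d=d)
    out.append(cv2.resize(p[r[1]:r[3],r[0]:r[2],::-1],(400,450),interpolation=cv2.INTER_CUBIC))
cv2.imwrite(f"pics/v{k}.png",np.hstack(out))
E
python3 -m creep '[{"fingers":1,"linear":[-0.01,0,0],"roll":0},{"fingers":1,"linear":[-0.01,0,0],"roll":0},{"fingers":1,"linear":[-0.01,0,0],"roll":0},{"fingers":1,"linear":[0,0,0],"roll":0}]'
python3 snap.py 2 "(230,150,390,330)" "(280,140,400,275)"
```

```text
time: 4.95
tool_pos: [0.5844, 0.0677, 0.1109]
eef_rot: [[0.005, 0.322, 0.947], [0.001, 0.947, -0.322], [-1.0, 0.002, 0.004]]
contact_force: [0.6, 0.2, 0.0]
opening: 0.024
```

View pics/v2.png

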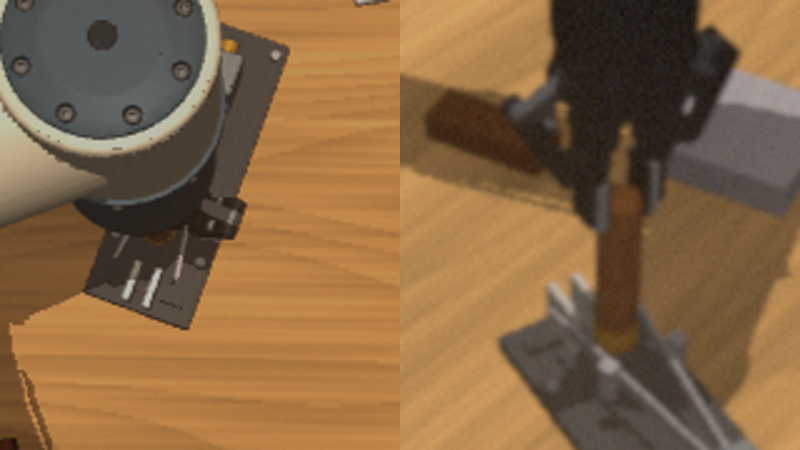

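```bash
python3 -m creep '[{"fingers":1,"linear":[-0.02,0,0],"roll":0},{"fingers":1,"linear":[-0.025,0,0],"roll":0},{"fingers":1,"linear":[-0.025,0,0],"roll":0},{"fingers":1,"linear":[-0.02,0,0],"roll":0},{"fingers":1,"linear":[0,0,0],"roll":0}]' | head -2
python3 -m creep '[{"fingers":1,"linear":[0,-0.015,0.002],"roll":0},{"fingers":1,"linear":[0,-0.025,0.004],"roll":0},{"fingers":1,"linear":[0,-0.028,0.005],"roll":0},{"fingers":1,"linear":[0,-0.028,0.005],"roll":0},{"fingers":1,"linear":[0,-0.028,0.005],"roll":0}]' | head -2
python3 -m creep '[{"fingers":1,"linear":[0,-0.028,0.005],"roll":0},{"fingers":1,"linear":[0,-0.028,0.005],"roll":0},{"fingers":1,"linear":[0,-0.028,0.005],"roll":0},{"fingers":1,"linear":[0,-0.028,0.005],"roll":0},{"fingers":1,"linear":[0,-0.028,0.005],"roll":0}]' | head -2
python3 -m creep '[{"fingers":1,"linear":[0,-0.028,0.005],"roll":0},{"fingers":1,"linear":[0,-0.025,0.004],"roll":0},{"fingers":1,"linear":[0,-0.015,0.002],"roll":0},{"fingers":1,"linear":[0,0,0],"roll":0},{"fingers":1,"linear":[0,0,0],"roll":0}]'
python3 go.py .5245 -.2816 .09
python3 snap.py 3 "(400,180,560,360)" "(100,170,300,395)"
```

```text
time: 5.47
tool_pos: [0.5848, 0.0675, 0.2024]
time: 5.88
tool_pos: [0.5612, -0.0581, 0.1963]
time: 6.3
tool_pos: [0.5396, -0.1988, 0.1964]
time: 6.72
tool_pos: [0.5284, -0.2659, 0.1963]
eef_rot: [[-0.002, 0.325, 0.946], [0.001, 0.946, -0.325], [-1.0, 0.0, -0.003]]
contact_force: [-1.1, 0.1, -0.9]
opening: 0.0239
t 6.72 pos [ 0.5284 -0.2659  0.1963] yang 71.05 open 0.0239 F [-1.1  0.1 -0.9] x [-0.0024  0.0011 -1.    ] j6 [-11.6  19.6  12.2  -0.  -82.7 -97.3]
tool delta [ 0.1063 -0.0162  0.0017]
```

View pics/v3.png

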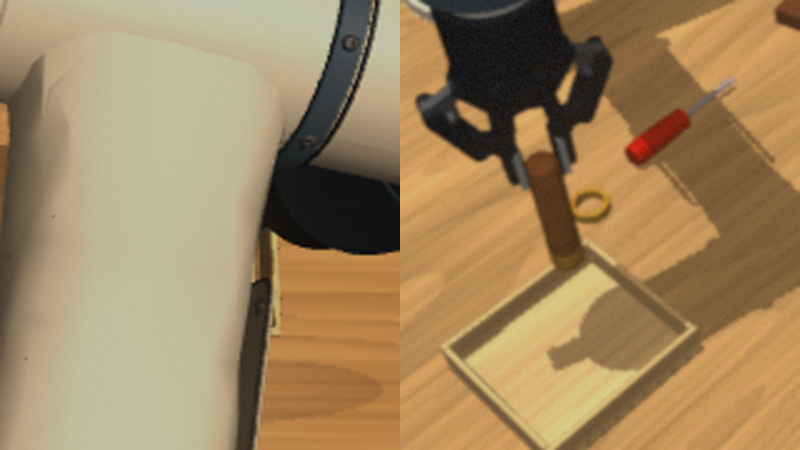

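Run:
```python
from h import *
print(proj("scene",[[.528,-.266,.24],[.528,-.266,.196+.019],[.528,-.266,.125],[.5245,-.2816,.006]]))
D=np.load("pics/scene3.npz");d=D["d"];p=D["p"]
for uv in[(172,255),(176,270),(180,285),(184,298),(158,335)]: print(uv,depthpt("scene",uv,d).round(3))
h=cv2.cvtColor(p,cv2.COLOR_RGB2HSV)
P=np.array([[u,v] for v in range(240,310) for u in range(155,205)]);W=depthpt("scene",P,d)
ok=(abs(W[:,0]-.53)<.05)&(abs(W[:,1]+.27)<.05)&(W[:,2]>.1)&(W[:,2]<.2)
for a in np.arange(.11,.24,.02):
    t=ok&(abs(W[:,2]-a)<.01); print(a.round(2),t.sum(),W[t].mean(0).round(4) if t.any() else 0)
```

```text
[[167.76497857 250.15241671]
 [171.20870324 261.67001762]
 [182.44237341 299.24123544]
 [186.67749094 345.66098382]]
(172, 255) [[ 0.541 -0.268  0.24 ]]
(176, 270) [[ 0.543 -0.27   0.211]]
(180, 285) [[ 0.543 -0.27   0.177]]
(184, 298) [[ 0.543 -0.27   0.145]]
(158, 335) [[ 0.471 -0.302  0.008]]
0.11 0 0
0.13 72 [ 0.5412 -0.2687  0.1345]
0.15 153 [ 0.5404 -0.269   0.1498]
0.17 145 [ 0.5407 -0.2689  0.17  ]
0.19 155 [ 0.5407 -0.2689  0.1899]
0.21 0 0
0.23 0 0
```

```bash
python3 -m creep '[{"fingers":1,"linear":[0.02,-0.010,0.001],"roll":0},{"fingers":1,"linear":[0.03,-0.006,0],"roll":0},{"fingers":1,"linear":[0.03,0,0],"roll":0},{"fingers":1,"linear":[0.02,0,0],"roll":0},{"fingers":1,"linear":[0,0,0],"roll":0}]'
python3 -m creep '[{"fingers":1,"linear":[0,0,0],"roll":0},{"fingers":1,"linear":[0,0,0],"roll":0}]'
python3 go.py .5245 -.2816 .0755
```

```text
time: 7.23
tool_pos: [0.5222, -0.2782, 0.0926]
eef_rot: [[-0.009, 0.322, 0.947], [0.004, 0.947, -0.322], [-1.0, 0.001, -0.01]]
contact_force: [0.3, 0.9, -0.9]
opening: 0.0239
time: 7.4
tool_pos: [0.5265, -0.2807, 0.0997]
eef_rot: [[0.002, 0.322, 0.947], [-0.001, 0.947, -0.322], [-1.0, -0.001, 0.003]]
contact_force: [-0.3, -0.1, -0.3]
opening: 0.0242
t 7.4 pos [ 0.5265 -0.2807  0.0997] yang 71.24 open 0.0242 F [-0.3 -0.1 -0.3] x [ 0.0023 -0.0015 -1.    ] j6 [-13.   22.5   2.2   0.1 -69.5 -95.7]
tool delta [ 0.0242 -0.0015 -0.0017]
```

```bash
python3 -m creep '[{"fingers":1,"linear":[0.01,0,0],"roll":0},{"fingers":1,"linear":[0.008,0,0],"roll":0},{"fingers":1,"linear":[0,0,0],"roll":0},{"fingers":1,"linear":[0,0,0],"roll":0},{"fingers":1,"linear":[0,0,0],"roll":0}]'
python3 -m creep '[{"fingers":1,"linear":[0.003,0,0],"roll":0},{"fingers":1,"linear":[0,0,0],"roll":0},{"fingers":1,"linear":[0,0,0],"roll":0}]'
```

```text
time: 7.82
tool_pos: [0.5254, -0.2808, 0.0801]
eef_rot: [[0.0, 0.323, 0.946], [-0.0, 0.946, -0.323], [-1.0, -0.0, 0.0]]
contact_force: [0.1, 0.9, -0.8]
opening: 0.0238
time: 8.07
tool_pos: [0.5252, -0.2807, 0.0768]
eef_rot: [[-0.0, 0.323, 0.946], [0.0, 0.946, -0.323], [-1.0, -0.0, -0.0]]
contact_force: [-0.3, -0.5, -1.6]
opening: 0.0244
```

```bash
python3 -m creep '[{"fingers":1,"linear":[0.0015,0,0],"roll":0},{"fingers":1,"linear":[0,0,0],"roll":0},{"fingers":1,"linear":[0,0,0],"roll":0}]'
python3 -m creep '[{"fingers":1,"linear":[0.001,0,0],"roll":0},{"fingers":1,"linear":[0,0,0],"roll":0},{"fingers":1,"linear":[0,0,0],"roll":0}]'
```

```text
time: 8.32
tool_pos: [0.5253, -0.2807, 0.0753]
eef_rot: [[-0.0, 0.323, 0.946], [0.0, 0.946, -0.323], [-1.0, 0.0, -0.0]]
contact_force: [-0.2, -0.1, -0.9]
opening: 0.0242
time: 8.57
tool_pos: [0.5253, -0.2807, 0.0744]
eef_rot: [[0.0, 0.323, 0.946], [-0.0, 0.946, -0.323], [-1.0, 0.0, 0.0]]
contact_force: [-0.6, -0.4, 0.1]
opening: 0.0234
```

```bash
python3 -m creep '[{"fingers":1,"linear":[0.0007,0,0],"roll":0},{"fingers":1,"linear":[0,0,0],"roll":0},{"fingers":1,"linear":[0,0,0],"roll":0}]' | sed -n '1,2p;4p'
python3 -m creep '[{"fingers":1,"linear":[0.0007,0,0],"roll":0},{"fingers":1,"linear":[0,0,0],"roll":0},{"fingers":1,"linear":[0,0,0],"roll":0}]'| sed -n '1,2p;4p'
```

```text
time: 8.82
tool_pos: [0.5257, -0.2809, 0.0743]
contact_force: [-0.4, 0.4, 3.1]
time: 9.07
tool_pos: [0.5261, -0.2811, 0.0743]
contact_force: [-0.9, 0.6, 6.2]
```

```bash
python3 -m creep '[{"fingers":0.68,"linear":[0,0,0],"roll":0},{"fingers":0.6,"linear":[0,0,0],"roll":0},{"fingers":0.45,"linear":[0,0,0],"roll":0},{"fingers":0.3,"linear":[0,0,0],"roll":0},{"fingers":0.1,"linear":[0,0,0],"roll":0}]' 30
python3 -m creep '[{"fingers":0,"linear":[0,0,0],"roll":0},{"fingers":0,"linear":[0,0,0],"roll":0},{"fingers":0,"linear":[0,0,0],"roll":0}]'
python3 -m creep '[{"fingers":0,"linear":[-0.02,0,0],"roll":0},{"fingers":0,"linear":[-0.03,0,0],"roll":0},{"fingers":0,"linear":[-0.04,0,0],"roll":0},{"fingers":0,"linear":[-0.025,0,0],"roll":0},{"fingers":0,"linear":[0,0,0],"roll":0}]'
python3 snap.py 4 "(400,180,560,360)" "(100,170,300,395)"
python3 go.py .618 .057 .1
```

```text
time: 9.48
tool_pos: [0.5252, -0.2806, 0.0727]
eef_rot: [[-0.001, 0.323, 0.946], [0.0, 0.946, -0.323], [-1.0, 0.0, -0.001]]
contact_force: [-0.5, -0.5, -0.3]
opening: 0.0691
time: 9.73
tool_pos: [0.5253, -0.2807, 0.0729]
eef_rot: [[-0.0, 0.323, 0.946], [0.0, 0.946, -0.323], [-1.0, -0.0, -0.0]]
contact_force: [0.0, -0.5, 0.1]
opening: 0.0854
time: 10.15
tool_pos: [0.5281, -0.2825, 0.1952]
eef_rot: [[0.011, 0.322, 0.947], [-0.005, 0.947, -0.322], [-1.0, -0.002, 0.012]]
contact_force: [0.4, -0.0, 0.5]
opening: 0.086
t 10.25 pos [ 0.526  -0.2808  0.1894] yang 71.16 open 0.0856 F [-0.3  0.1 -0.4] x [ 3.e-03 -5.e-04 -1.e+00] j6 [-13.1  20.   11.7  -0.  -81.6 -95.7]
tool delta [ 0.0895  0.3493 -0.0222]
```

View pics/v4.png

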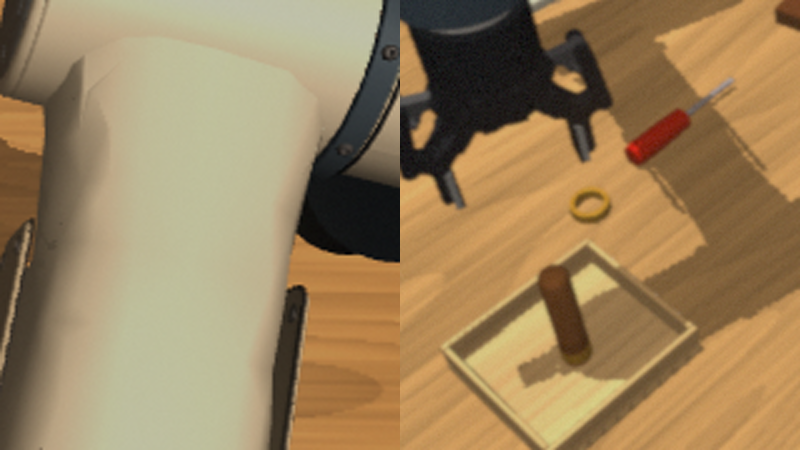

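```bash
sed -i 's#pics/top0.npz#pics/top4.npz#' m2.py; python3 m2.py
python3 - <<'E'
import numpy as np,cv2
a=np.load("pics/top4.npz")["p"][...,::-1][205:285,250:330]
b=np.load("pics/scene4.npz")["p"][...,::-1][205:285,305:385]
cv2.imwrite("pics/z4.png",np.hstack([cv2.resize(c,(400,400),interpolation=cv2.INTER_NEAREST) for c in(a,b)]))
E
```

```text
blob 13389 [18.    17.875] [316.86845078 177.30677702] [0.71045999 0.02515726 0.062     ] [0.70989726 0.0251508  0.064     ]
blob 609 [3.5   3.625] [339.8490353  171.39542282] [ 0.72339842 -0.01989379  0.062     ] [ 0.72280984 -0.01981029  0.064     ]
blob 1834 [6.75 5.75] [288.32844875 220.7476145 ] [0.62251384 0.07892156 0.062     ] [0.62212672 0.07880774 0.064     ]
blob 2172 [7.5   6.125] [309.82188076 228.45136971] [0.608132 0.036955 0.062   ] [0.60777359 0.03692498 0.064     ]
blob 886 [4.375 4.25 ] [276.04303047 242.19610609] [0.58001199 0.10146965 0.062     ] [0.57970973 0.1013108  0.064     ]
blob 878 [4.5   4.125] [309.74088838 254.211418  ] [0.55784473 0.03610299 0.062     ] [0.55758673 0.03607467 0.064     ]
blob 3150 [ 7.875 15.875] [282.20619048 261.35698413] [0.5430876 0.0885813 0.062    ] [0.54285907 0.0884482  0.064     ]
blob 3196 [ 8.    16.125] [290.34316333 264.32161295] [0.5376514  0.07285592 0.062     ] [0.53743372 0.07275421 0.064     ]
1 13530 [316.88 177.32] z42 centre [0.7161 0.0252 0.042 ] ang -23.97 LxW mm [33.46750438 31.20747101]
2 673 [339.9  171.42] z42 centre [ 0.7292 -0.0208  0.042 ] ang 62.19 LxW mm [7.48983618 7.38938957]
3 10414 [292.11 219.91] z42 centre [0.6284 0.0725 0.042 ] ang -26.71 LxW mm [152.1371999   16.16270503]
4 10536 [308.15 226.46] z42 centre [0.6159 0.0406 0.042 ] ang -10.94 LxW mm [152.47039741  15.26354921]
5 898 [276.04 242.2 ] z42 centre [0.583  0.1031 0.042 ] ang -52.01 LxW mm [8.48207784 7.67159695]
6 907 [309.72 254.23] z42 centre [0.5604 0.0364 0.042 ] ang 70.88 LxW mm [9.05096661 7.52432653]
7 3216 [282.21 261.36] z42 centre [0.5454 0.0899 0.042 ] ang -19.12 LxW mm [32.68027504  6.72871712]
8 3281 [290.34 264.31] z42 centre [0.5399 0.0739 0.042 ] ang -18.78 LxW mm [33.3940591   7.04148827]
```

View pics/z4.png

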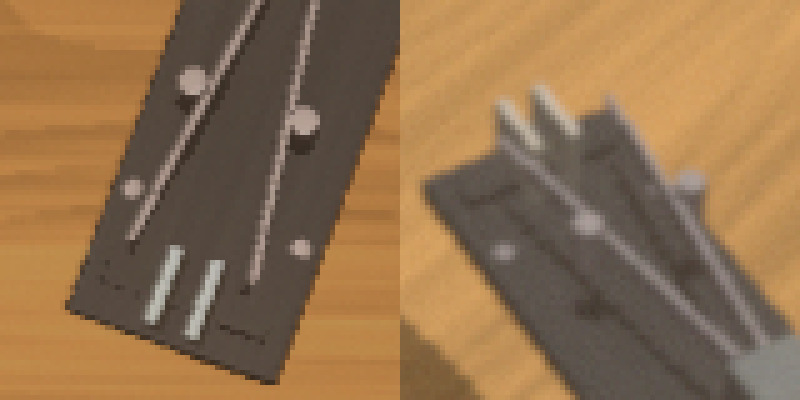

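```bash
cat > prof.py <<'E'
from h import *
from scipy.ndimage import map_coordinates
yaw=np.radians(-18.95); xh=np.array([np.cos(yaw),np.sin(yaw)]); yh=np.array([-xh[1],xh[0]]); O=np.array([.6183,.0569])
def prof(n,p,xs,ys,z,ch=1):
    g=p[...,ch].astype(float)
    out=[]
    for y in ys:
        W=np.c_[O+np.outer(xs,xh)+y*yh,np.full(len(xs),z)]
        q=proj(n,W); out.append(map_coordinates(g,[q[:,1],q[:,0]],order=1).mean())
    return np.array(out)
if __name__=="__main__":
    p=np.load("pics/top4.npz")["p"]; ps=np.load("pics/scene4.npz")["p"]
    ys=np.arange(-.018,.0181,.0005)
    a=prof("top",p,np.linspace(-.093,-.068,26),ys,.042)
    b=prof("scene",ps,np.linspace(-.093,-.068,26),ys,.042)
    for y,i,j in zip(ys,a,b): print(f"{y*1e3:6.1f} {i:6.1f} {j:6.1f}")
E
python3 prof.py
```

```text
-18.0   74.2  117.7
 -17.5   74.3  114.7
 -17.0   74.4  112.5
 -16.5   74.2  111.5
 -16.0   73.3  111.9
 -15.5   71.4  113.9
 -15.0   68.6  117.5
 -14.5   66.2  122.8
 -14.0   66.0  129.4
 -13.5   71.2  136.9
 -13.0   84.6  144.8
 -12.5  105.3  152.6
 -12.0  128.8  159.9
 -11.5  150.1  166.1
 -11.0  165.5  170.8
 -10.5  174.9  173.8
 -10.0  180.2  174.8
  -9.5  182.4  174.2
  -9.0  180.9  172.1
  -8.5  174.2  168.9
  -8.0  162.0  164.8
  -7.5  146.3  159.9
  -7.0  129.0  154.5
  -6.5  112.7  148.9
  -6.0   99.3  143.2
  -5.5   88.6  137.8
  -5.0   81.0  132.8
  -4.5   76.4  128.4
  -4.0   74.0  124.6
  -3.5   73.0  121.3
  -3.0   72.7  118.6
  -2.5   72.6  116.2
  -2.0   72.6  113.9
  -1.5   72.6  111.8
  -1.0   72.6  109.9
  -0.5   72.3  108.5
   0.0   71.6  107.9
   0.5   70.3  108.2
   1.0   68.5  109.7
   1.5   66.2  112.7
   2.0   64.1  117.1
   2.5   63.2  122.9
   3.0   65.6  129.8
   3.5   74.0  137.5
   4.0   89.7  145.6
   4.5  111.1  153.7
   5.0  133.8  161.1
   5.5  153.4  167.3
   6.0  167.6  172.1
   6.5  176.2  175.3
   7.0  181.1  177.0
   7.5  182.7  177.3
   8.0  180.0  176.4
   8.5  172.0  174.5
   9.0  159.4  171.8
   9.5  143.7  168.6
  10.0  127.1  165.2
  10.5  111.8  162.1
  11.0   99.2  159.2
  11.5   89.3  156.8
  12.0   82.6  154.8
  12.5   78.5  153.0
  13.0   76.2  151.6
  13.5   75.1  150.4
  14.0   74.6  149.7
  14.5   74.1  149.2
  15.0   73.5  149.0
  15.5   73.0  148.9
  16.0   72.8  148.9
  16.5   73.0  149.1
  17.0   73.2  149.3
  17.5   73.4  149.6
  18.0   73.6  149.9
```

```bash
cat > pins.py <<'E'
from prof import *
import sys
def halfmax(ys,a):
    i=a.argmax(); lo=np.sort(a)[:len(a)//3].mean(); h=(lo+a[i])/2
    l=i
    while l>0 and a[l]>h:l-=1
    r=i
    while r<len(a)-1 and a[r]>h:r+=1
    f=lambda k:ys[k]+(h-a[k])/(a[k+1]-a[k])*(ys[k+1]-ys[k])
    return f(l)*1e3,f(r-1)*1e3
if __name__=="__main__":
    p=np.load("pics/top4.npz")["p"]
    for s in(1,-1):
        ys=np.arange(.012,.040,.0005)*s; ys.sort()
        for x in (-.008,-.006,-.0034,-.001,.001): 
            print(s,x,np.round(halfmax(ys,prof("top",p,np.array([x]),ys,.062)),2))
        xs=np.arange(-.016,.010,.0005)
        g=p[...,1].astype(float)
        for y in(.0225,.0245,.0265):
            q=proj("top",np.c_[O+np.outer(xs,xh)+s*y*yh,np.full(len(xs),.062)])
            a=map_coordinates(g,[q[:,1],q[:,0]],order=1); print("x",y,np.round(halfmax(xs,a),2))
    # arms
    for x in(-.06,-.045,-.03,.02,.04):
        for z in (.05,.056):
            r=[]
            for s in(1,-1):
                e=5+.1345*(80-x*1e3); ys=(np.arange(-6,6,.25)+e)*1e-3*s; ys.sort()
                r.append(np.mean(halfmax(ys,prof("top",p,np.array([x-.002,x-.001,x,x+.001,x+.002]),ys,z))))
            print(x,z,"expect",round(e,2),np.round(r,2))
    for z in(.01,):
        for x in np.arange(-.09,.14,.04):
            r=[]
            for s in(1,-1):
                ys=np.arange(-.055,-.035,.0005) if s<0 else np.arange(.035,.055,.0005)
                a=prof("top",p,np.linspace(x-.01,x+.01,11),ys,z,ch=0); d=np.abs(np.diff(a)); k=d.argmax(); w=slice(max(k-4,0),k+5)
                r.append(((ys[:-1]+ys[1:])/2)[w]@d[w]/d[w].sum()*1e3)
            print("edge",round(x,3),np.round(r,2),"mid",np.mean(r).round(2))
E
python3 pins.py
```

```text
1 -0.008 [19.45 25.19]
1 -0.006 [17.82 27.12]
1 -0.0034 [16.88 28.01]
1 -0.001 [13.75 27.06]
1 0.001 [19.07 26.04]
x 0.0225 [-8.94  2.48]
x 0.0245 [-8.35  1.88]
x 0.0265 [-7.37  0.48]
-1 -0.008 [-26.38 -21.11]
-1 -0.006 [-27.41 -16.14]
-1 -0.0034 [-28.64 -15.84]
-1 -0.001 [-28.81 -16.24]
-1 0.001 [-27.13 -15.4 ]
x 0.0225 [-8.69  2.59]
x 0.0245 [-8.69  2.04]
x 0.0265 [-8.    1.48]
-0.06 0.05 expect 23.83 [ 23.95 -24.39]
-0.06 0.056 expect 23.83 [ 23.18 -24.73]
-0.045 0.05 expect 21.81 [ 22.48 -22.07]
-0.045 0.056 expect 21.81 [ 21.69 -22.43]
-0.03 0.05 expect 19.8 [ 20.51 -20.08]
-0.03 0.056 expect 19.8 [ 19.71 -20.39]
0.02 0.05 expect 13.07 [ 13.73 -13.42]
0.02 0.056 expect 13.07 [ 12.95 -13.72]
0.04 0.05 expect 10.38 [ 11.19 -10.55]
0.04 0.056 expect 10.38 [ 10.41 -10.95]
edge -0.09 [ 44.49 -46.46] mid -0.98
edge -0.05 [ 44.5  -46.25] mid -0.87
edge -0.01 [ 44.75 -46.15] mid -0.7
edge 0.03 [ 44.65 -46.11] mid -0.73
edge 0.07 [ 44.8  -45.95] mid -0.57
edge 0.11 [ 44.91 -45.96] mid -0.53
```

```bash
python3 go.py .6138 .0577 .12
python3 -m creep '[{"fingers":0,"linear":[0,0.015,-0.001],"roll":0},{"fingers":0,"linear":[0,0.028,-0.002],"roll":0},{"fingers":0,"linear":[0,0.032,-0.002],"roll":0},{"fingers":0,"linear":[0,0.032,-0.002],"roll":0},{"fingers":0,"linear":[0,0.032,-0.002],"roll":0}]' | head -2
python3 -m creep '[{"fingers":0,"linear":[0,0.032,-0.002],"roll":0},{"fingers":0,"linear":[0,0.032,-0.002],"roll":0},{"fingers":0,"linear":[0,0.032,-0.002],"roll":0},{"fingers":0,"linear":[0,0.032,-0.002],"roll":0},{"fingers":0,"linear":[0,0.032,-0.002],"roll":0}]' | head -2
python3 -m creep '[{"fingers":0,"linear":[0,0.028,-0.002],"roll":0},{"fingers":0,"linear":[0,0.015,-0.001],"roll":0},{"fingers":0,"linear":[0,0.005,-0.002],"roll":0},{"fingers":0,"linear":[0,0,0],"roll":0},{"fingers":0,"linear":[0,0,0],"roll":0}]' | head -2
python3 go.py .6138 .0577 .12
python3 snap.py 5 "(220,130,400,330)" "(260,130,420,310)"
```

```text
t 10.25 pos [ 0.526  -0.2808  0.1894] yang 71.16 open 0.0856 F [-0.3  0.1 -0.4] x [ 3.e-03 -5.e-04 -1.e+00] j6 [-13.1  20.   11.7  -0.  -81.6 -95.7]
tool delta [ 0.0695  0.3487 -0.0264]
time: 10.67
tool_pos: [0.561, -0.1448, 0.1865]
time: 11.08
tool_pos: [0.6033, 0.01, 0.1865]
time: 11.5
tool_pos: [0.6142, 0.0547, 0.1875]
t 11.5 pos [0.6142 0.0547 0.1875] yang 71.16 open 0.0858 F [ 0.8 -0.8 -0.1] x [-1.1e-03 -6.0e-04 -1.0e+00] j6 [  19.6   22.6   15.3    0.   -82.8 -128.4]
tool delta [ 0.0675  0.0027 -0.0013]
```

View pics/v5.png

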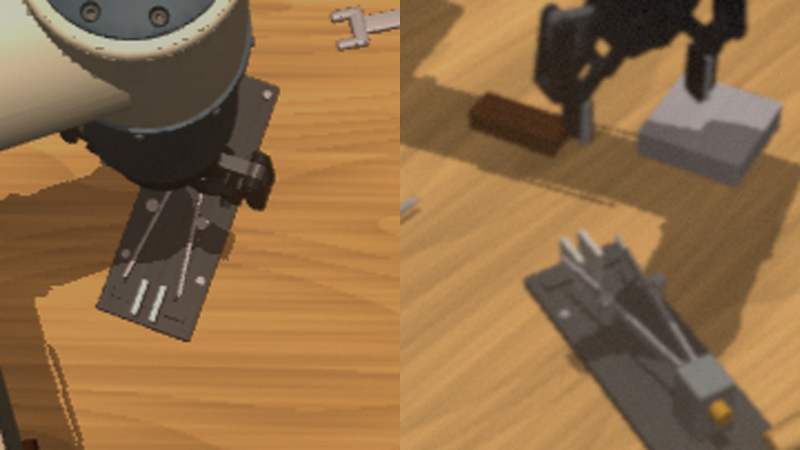

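Run:
```python
from h import *
D=np.load("pics/top5.npz")["d"]
P=np.array([[u,v] for v in range(235,325) for u in range(420,525)])
W=depthpt("top",P,D); t=(W[:,2]>.114)&(W[:,2]<.128)&(D[P[:,1],P[:,0]]>.1)
w=W[t];c=np.median(w,axis=0); w=w[np.linalg.norm(w[:,:2]-c[:2],axis=1)<.02]
print(len(w),w.mean(0)); m=w.mean(0)[:2]; px=proj("top",[w.mean(0)])[0];print(px)
(x,y),r=cv2.minEnclosingCircle(w[:,:2].astype(np.float32));print(x,y,r)
e=np.array([x,y])-[.5252,-.2807]; print("along tool y",e@[.323,.946],"tool z",e@[.946,-.323])
p=np.load("pics/top5.npz")["p"]; cv2.imwrite("pics/tr5.png",cv2.resize(p[225:325,410:530,::-1],None,fx=5,fy=5,interpolation=cv2.INTER_CUBIC))
```

```text
148 [ 0.5259272  -0.27825639  0.11994343]
[482.37571731 270.6662759 ]
0.526322066783905 -0.2794003486633301 0.012471584603190422
along tool y 0.0015918977356910752 tool z 0.0006416877958297711
```

View pics/tr5.png

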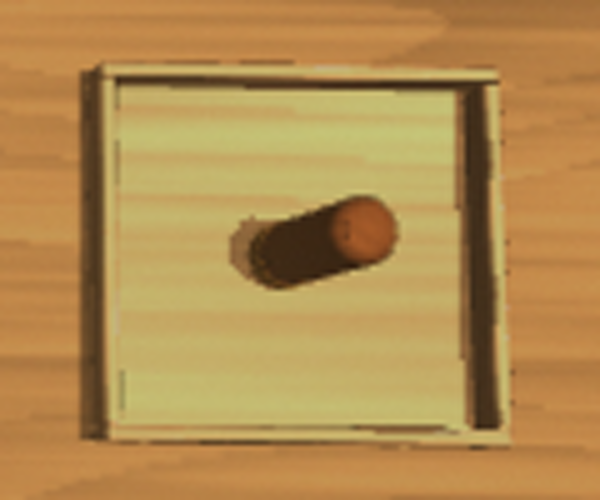

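```bash
python3 -m creep '[{"fingers":0,"linear":[0.03,0.0015,-0.001],"roll":0},{"fingers":0,"linear":[0.03,0,0],"roll":0},{"fingers":0,"linear":[0.03,0,0],"roll":0},{"fingers":0,"linear":[0.015,0,0],"roll":0},{"fingers":0,"linear":[0,0,0],"roll":0}]' | head -2
python3 -m creep '[{"fingers":0,"linear":[0,0,0],"roll":0},{"fingers":0,"linear":[0,0,0],"roll":0}]' | head -2
python3 go.py .6135 .0568 .028
python3 snap.py 6 "(220,130,400,330)" "(260,130,420,310)"
```

```text
time: 12.02
tool_pos: [0.6111, 0.0555, 0.0788]
time: 12.18
tool_pos: [0.6153, 0.0566, 0.0849]
t 12.18 pos [0.6153 0.0566 0.0849] yang 71.14 open 0.0853 F [-0.3 -0.7  0.6] x [ 3.e-03  1.e-04 -1.e+00] j6 [ 1.980e+01  2.530e+01  4.400e+00  1.000e-01 -6.890e+01 -1.286e+02]
tool delta [ 0.0569 -0.0005 -0.002 ]
```

View pics/v6.png

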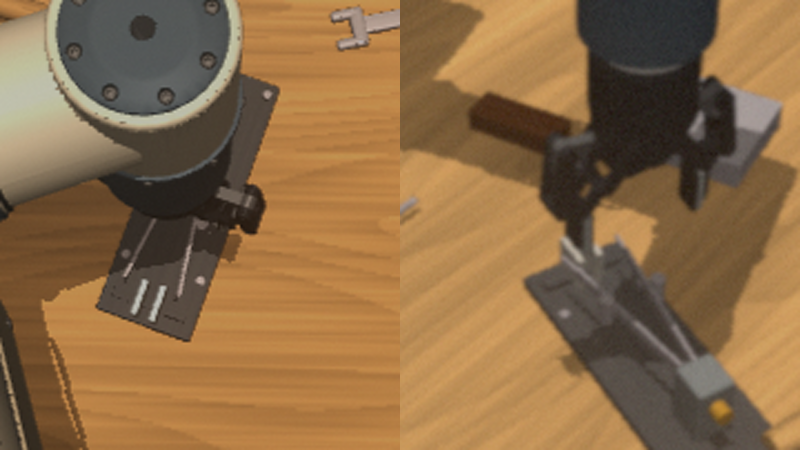

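```bash
python3 -m creep '[{"fingers":0,"linear":[0.02,-0.0005,-0.002],"roll":0},{"fingers":0,"linear":[0.02,0,0],"roll":0},{"fingers":0,"linear":[0.012,0,0],"roll":0},{"fingers":0,"linear":[0,0,0],"roll":0},{"fingers":0,"linear":[0,0,0],"roll":0}]'
python3 -m creep '[{"fingers":0,"linear":[0,0,0],"roll":0},{"fingers":0,"linear":[0,0,0],"roll":0}]' | head -2
python3 go.py .6135 .0568 .028
```

```text
time: 12.7
tool_pos: [0.6126, 0.0573, 0.0319]
eef_rot: [[0.001, 0.323, 0.947], [-0.0, 0.947, -0.323], [-1.0, 0.0, 0.001]]
contact_force: [0.3, 0.0, 0.8]
opening: 0.0855
time: 12.87
tool_pos: [0.6134, 0.0576, 0.0328]
t 12.87 pos [0.6134 0.0576 0.0328] yang 71.18 open 0.0856 F [-0.1 -0.6 -0.6] x [ 3.1e-03  7.0e-04 -1.0e+00] j6 [  19.9   27.5   -0.3    0.   -62.  -128.7]
tool delta [ 0.0048 -0.0007  0.0004]
```

Now close part-way to learn the closure-to-opening relation before touching.

```bash
python3 -m creep '[{"fingers":0.1,"linear":[0.004,-0.0007,0],"roll":0},{"fingers":0.2,"linear":[0,0,0],"roll":0},{"fingers":0.28,"linear":[0,0,0],"roll":0},{"fingers":0.28,"linear":[0,0,0],"roll":0},{"fingers":0.28,"linear":[0,0,0],"roll":0}]' 30
python3 go.py .6135 .0568 .028
```

```text
time: 13.28
tool_pos: [0.612, 0.0567, 0.0271]
eef_rot: [[0.0, 0.323, 0.946], [-0.0, 0.946, -0.323], [-1.0, 0.0, 0.0]]
contact_force: [-0.5, -0.2, -0.2]
opening: 0.0613
t 13.28 pos [0.612  0.0567 0.0271] yang 71.17 open 0.0613 F [-0.5 -0.2 -0.2] x [ 2.e-04 -0.e+00 -1.e+00] j6 [  19.9   27.8   -0.7    0.   -61.5 -128.7]
tool delta [-0.0009  0.0006  0.0014]
```

```bash
python3 -m creep '[{"fingers":0.35,"linear":[0,0,0.001],"roll":0},{"fingers":0.4,"linear":[0,0,0],"roll":0},{"fingers":0.45,"linear":[0,0,0],"roll":0},{"fingers":0.5,"linear":[0,0,0],"roll":0},{"fingers":0.5,"linear":[0,0,0],"roll":0}]' 30
python3 -m creep '[{"fingers":0.5,"linear":[0,0,0],"roll":0},{"fingers":0.5,"linear":[0,0,0],"roll":0},{"fingers":0.5,"linear":[0,0,0],"roll":0}]'
python3 go.py .6135 .0568 .028
python3 snap.py 7 "(250,205,330,295)" "(300,180,380,270)"
```

```text
time: 13.7
tool_pos: [0.6128, 0.0565, 0.0276]
eef_rot: [[0.0, 0.323, 0.947], [0.0, 0.947, -0.323], [-1.0, 0.0, 0.0]]
contact_force: [-3.3, 1.0, 5.4]
opening: 0.0431
time: 13.95
tool_pos: [0.6128, 0.0565, 0.0276]
eef_rot: [[0.0, 0.323, 0.947], [0.0, 0.947, -0.323], [-1.0, 0.0, 0.0]]
contact_force: [-3.5, 1.0, 4.9]
opening: 0.0428
t 13.95 pos [0.6128 0.0565 0.0276] yang 71.18 open 0.0428 F [-3.5  1.   4.9] x [ 4.e-04  1.e-04 -1.e+00] j6 [  19.8   27.8   -0.6    0.   -61.6 -128.6]
tool delta [-0.0004  0.0005  0.0005]
```

View pics/v7.png

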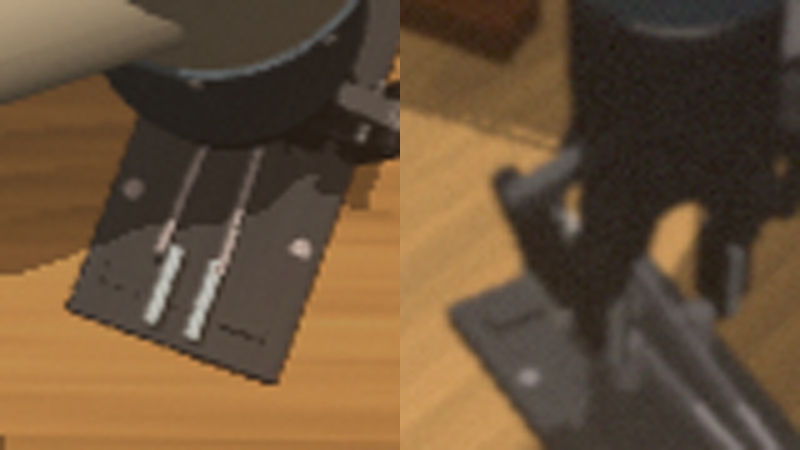

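```bash
sed -i 's/-18.95/-18.82/; s/O=np.array(\[.6183,.0569\])/O=np.array([.6182,.0566])/' prof.py
cat > tips.py <<'E'
from prof import *
from pins import halfmax
import sys
def armpts(p,s,guess,z=.054):
    xs=np.arange(-.066,-.047,.002); out=[]
    for x in xs:
        e=s*(5+(80-x*1e3)*(guess-5)/150)
        ys=(np.arange(-4.5,4.5,.25)+e)*1e-3
        a=prof("top",p,np.array([x-.001,x,x+.001]),ys,z)
        w=np.clip(a-np.percentile(a,40)-.3*(a.max()-np.percentile(a,40)),0,None)
        l,r=halfmax(ys,a); out.append((x*1e3,(l+r)/2,r-l))
    return np.array(out)
def tip(p,s,guess):
    o=armpts(p,s,guess); o=o[np.isfinite(o[:,1])&(o[:,2]<6)]
    # tip y by hinge-line: y_tip-5 = (|y|-5)*150/(80-x)
    t=(np.abs(o[:,1])-5)*149.7/(80-o[:,0])+5
    return np.median(t),t.std(),len(t),o
p4=np.load("pics/top4.npz")["p"]; pk=np.load(f"pics/top{sys.argv[1]}.npz")["p"]
gL,gR=float(sys.argv[2]),float(sys.argv[3])
ys=np.arange(-.018,.0181,.00025); 
for n,p in(("4",p4),(sys.argv[1],pk)):
    a=prof("top",p,np.linspace(-.093,-.075,26),ys,.042)
    r=np.array(halfmax(ys[ys<0],a[ys<0])),np.array(halfmax(ys[ys>0],a[ys>0])); print("marks",n,"R",r[0].round(2),r[0].mean().round(2),"L",r[1].round(2),r[1].mean().round(2))
for nm,s,g in(("L",1,gL),("R",-1,gR)):
    a=tip(p4,s,25); b=tip(pk,s,g)
    print(nm,"open",np.round(a[:3],2),"now",np.round(b[:3],2),"-> tip |y|",round(b[0]-a[0]+25,2)); print(np.round(b[3][:,1],2))
E
python3 tips.py 7 10 12
```

```text
marks 4 R [-11.56  -6.45] -9.0 L [ 5.36 10.56] 7.96
marks 7 R [-11.57  -6.46] -9.01 L [ 5.37 10.56] 7.96
L open [25.23  0.14 10.  ] now [12.86  1.76 10.  ] -> tip |y| 12.63
[ 7.03 12.69 12.73 12.41 12.2  12.08 11.87 11.88 11.9  11.98]
R open [25.52  0.14 10.  ] now [12.13  0.53 10.  ] -> tip |y| 11.62
[-10.27 -11.5  -11.78 -11.66 -11.71 -11.59 -11.42 -11.41 -10.99 -11.01]
```

```bash
python3 -m creep '[{"fingers":0.51,"linear":[0,-0.0003,0],"roll":0},{"fingers":0.525,"linear":[0,-0.0003,0],"roll":0},{"fingers":0.54,"linear":[0,0,0],"roll":0},{"fingers":0.548,"linear":[0,0,0],"roll":0},{"fingers":0.548,"linear":[0,0,0],"roll":0}]' 30
python3 -m creep '[{"fingers":0.548,"linear":[0,0,0],"roll":0},{"fingers":0.548,"linear":[0,0,0],"roll":0},{"fingers":0.548,"linear":[0,0,0],"roll":0}]'
python3 go.py
python3 snap.py 8 "(250,205,330,295)" "(300,180,380,270)"; python3 tips.py 8 8 9
```

```text
time: 14.47
tool_pos: [0.6128, 0.0561, 0.0278]
eef_rot: [[0.001, 0.323, 0.947], [0.0, 0.947, -0.323], [-1.0, 0.001, 0.001]]
contact_force: [-3.7, 1.2, 6.0]
opening: 0.0386
time: 14.72
tool_pos: [0.6128, 0.056, 0.0278]
eef_rot: [[0.001, 0.323, 0.947], [0.0, 0.947, -0.323], [-1.0, 0.0, 0.001]]
contact_force: [-3.1, 1.3, 5.5]
opening: 0.0388
t 14.72 pos [0.6128 0.056  0.0278] yang 71.18 open 0.0388 F [-3.1  1.3  5.5] x [ 7.e-04  2.e-04 -1.e+00] j6 [  19.8   27.8   -0.6    0.   -61.6 -128.6]
marks 4 R [-11.56  -6.45] -9.0 L [ 5.36 10.56] 7.96
marks 8 R [-11.56  -6.46] -9.01 L [ 5.35 10.56] 7.96
L open [25.23  0.14 10.  ] now [ 8.42  0.42 10.  ] -> tip |y| 8.2
[7.39 8.28 8.43 8.21 8.02 7.65 7.67 8.1  8.24 8.4 ]
R open [25.52  0.14 10.  ] now [ 9.57  0.27 10.  ] -> tip |y| 9.06
[-10.07  -9.67  -9.33  -9.16  -9.16  -9.16  -8.97  -9.04  -9.23  -8.58]
```

View pics/v8.png

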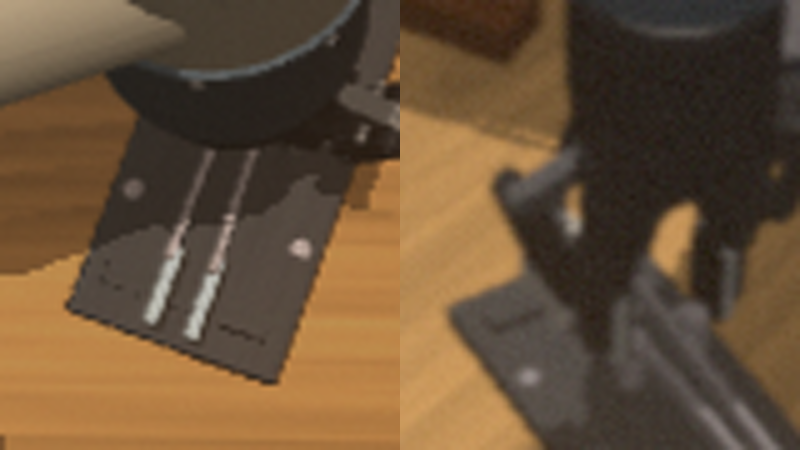

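```bash
python3 -m creep '[{"fingers":0.549,"linear":[0,0,0],"roll":0},{"fingers":0.549,"linear":[0,0,0],"roll":0},{"fingers":0.549,"linear":[0,0,0],"roll":0},{"fingers":0.549,"linear":[0,0,0],"roll":0},{"fingers":0.549,"linear":[0,0,0],"roll":0}]'
python3 - <<'E'
from h import *
for n in("top","scene"):
    p,d=imaging.camera(n); np.savez(f"pics/{n}9.npz",p=p,d=d); cv2.imwrite(f"pics/{n}9.png",p[...,::-1])
E
python3 tips.py 9 8 9
```

```text
time: 15.23
tool_pos: [0.6127, 0.0561, 0.0278]
eef_rot: [[0.001, 0.323, 0.947], [0.0, 0.947, -0.323], [-1.0, 0.0, 0.001]]
contact_force: [-3.2, 0.5, 6.5]
opening: 0.0387
marks 4 R [-11.56  -6.45] -9.0 L [ 5.36 10.56] 7.96
marks 9 R [-11.56  -6.45] -9.0 L [ 5.36 10.55] 7.95
L open [25.23  0.14 10.  ] now [ 8.41  0.47 10.  ] -> tip |y| 8.18
[7.27 8.34 8.42 8.13 7.83 7.56 7.63 8.1  8.28 8.41]
R open [25.52  0.14 10.  ] now [ 9.37  0.32 10.  ] -> tip |y| 8.85
[-10.09  -9.09  -8.96  -9.06  -9.02  -9.16  -8.91  -8.92  -9.16  -8.49]
```

View pics/top9.png

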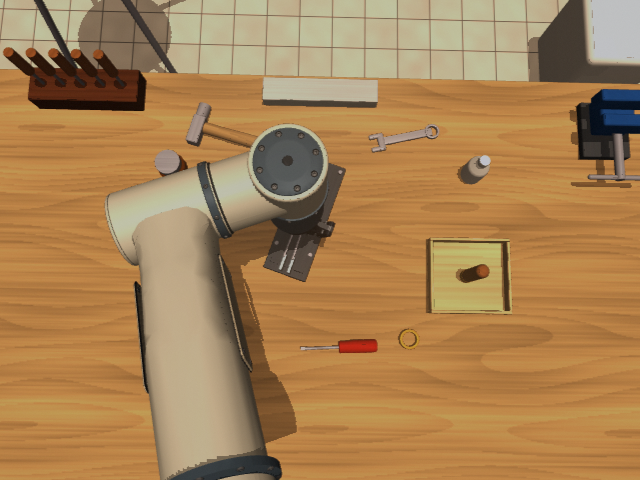

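```bash
python3 go.py; python3 -c "
from workcell import workorder
print(workorder.job_done())"
```

```text
t 15.33 pos [0.6127 0.0561 0.0278] yang 71.18 open 0.0389 F [-3.4  0.9  5.4] x [ 7.e-04  3.e-04 -1.e+00] j6 [  19.8   27.8   -0.6   -0.   -61.6 -128.6]
the job is handed in; nothing more can be done
None
```

I lifted the file handle out and stood it upright in the plywood tray. I then squeezed the tweezers by the two finger grips and handed the job in at 15.3 s, with the gripper still holding the gap.

**Tips over pointers:** the last top view put the left tip at +8.2 mm and its pointer at +8.0 mm. The right tip was at -8.9 mm and its pointer at -9.0 mm. I put the uncertainty at about 0.3 mm. The grip opening held steady at 38.7–38.9 mm.

**Pointers and bench:** the pointers measured the same before and after, to within 0.01 mm. The handle, driver, collar and oil bottle looked right in the last picture. The arm covered the offcut and part of the flux jar in that view, so I did not recheck those two. No move went near either of them.

**Disagreements and limits:**
- **Gap between the tips:** worked out from the gripper opening it is about 0.4 mm smaller than the camera measurement. The value I aimed for lies between the two.
- **Second view:** the gripper hid the tips from the scene camera, so the tip check rests on the top view alone.
- **Handle and wrist:** the opening read about 24 mm on the 26 mm handle. A steady push of about 6 N shows at the wrist while holding.

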